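Switch on the guitar pedal rig in order

ROBOT

A 6-joint arm with a two-finger parallel gripper is mounted at the origin on the work surface. World frame = base frame: x ahead of the robot, y to its left, z up, the work surface at z = 0. Lengths are in m, angles in rad, forces in N, time in s.
With the tool pointing down it reaches from about 0.425 to 1.125 m from the base axis. Payload 14.9 kg.
Tool frame: the origin (TCP) lies midway between the tips of the shut fingers; the grasp point (between the pads) lies 19 mm behind it; z points along the fingers, y is the line along which they close (so a half turn about z gives the same grasp; the last joint's range is limited). The gripper opens to 91 mm and grips with 3 to 60 N. Pads are 32 mm wide; open, the fingers measure 118 mm over their backs; the gripper's body (76 mm by 178 mm) begins 60 mm behind the grasp point.
Start: joints at [1.126, 0.379, 1.734, -0, 1.028, -0.033], TCP at [0.28, 0.641, 0.214] pointing down, gripper open.
Joint ranges: [-2.77, 2.77], [-0.74, 2.19], [0, 2.66], [-1.06, 4.2], [0.31, 2.87], [-3.08, 3.08]. Speed limits (rad/s): [1.89, 1.89, 2.39, 3.14, 3.14, 3.14].

INTERFACE

Orientations are given as a unit quaternion [x, y, z, w].
In Python, from rig import * gives the robot as it stands.
- The arm moves only by the tool carry_out, never from a script. Its argument "plan" is a list of rows, each a list of 7 numbers: the shift along the tool's x, y, z in mm, then the turn, a rotation vector about the tool's x, y, z in degrees, then the opening, from 0 (shut) to 1 (fully open). In form: [[tx, ty, tz, ax, ay, az, jaw], ...]. A call has 1 to 10 rows; each row is the pose to reach, as a shift and turn from the pose commanded when the call began, along the tool's axes at that moment; what a row does not reach only later rows make up. A row lasts 1/8 s, in which the tool goes at most 62.5 mm and 10.7 degrees, less where a joint would pass 70% of its speed; a pose out of reach is approached as far as the arm can. A call with a gripper value outside its range is refused whole. The fingers move at their own pace and stop on an object; the grip force is fixed at half the most. Time passes only in rows, so rows that repeat a pose let the fingers close. It gives the time, the measured TCP pose, the force, the opening and the grip force at its end, in the units of the state.
- read_state(): the state, without advancing time (a new reading comes with each control period).
- camera(name): name is "scene" or "top" or "wrist"; returns a dict with "image" (400x640x3 uint8, blue, green, red), "range_z" (400x640 float32, m along the optical axis (not along the pixel's ray), 0 where there is no reading), "K" (3x3 intrinsics, pixels), "extrinsics" (4x4, takes a point from world to camera coordinates); the wrist camera has in their place "T_tool_cam" (4x4, takes a point from camera to tool coordinates, whose origin is the TCP and whose axes are the flange's). Camera axes: x right, y down, z forward; pixel columns grow to the right and rows downward; lengths in m; the calibration is good to about 2 mm. A picture is of the moment at which its call begins: read the wrist's pose just before it.
- finish_job(): hands the job in; it is judged then, once.
The state is a dict: "clock": time; "joints": joint angles; "qd": joint speeds; "joint_efforts": joint torques, N m; "eef_pos": TCP position; "tool_rot": TCP orientation; "contact_force": force on the tool from outside, world axes, zero at the start; "wrist_torque": the same for the moment, N m; "grip_width": finger opening in m; "gripper_force": force on a finger pad.
Only numpy, scipy, OpenCV 4.12 (cv2) and the standard library are available. Lean on these libraries where they do the work, as an engineer would, in place of code of your own. Each camera call takes 0.05 s, during which the arm holds its last target. There are 200 camera calls.

TASK

Bring up the guitar pedal rig on the bench, pressing with the fingertips: first push down the raised, white-marked half of the red rocker on the dark power box until it is fully over, then press the blue pedal's steel foot switch all the way in, then the yellow pedal's all the way in. Leave the green pedal switched off, press nothing out of order, and leave everything standing where it is: nothing is to be picked up, shoved or knocked over. Finish with the hand clear of everything.

Things in the scene. Friction and masses are not known exactly. Their poses are not given: they have to be found in the camera images.
- power_box: dark steel pedal power box, loose on the bench, 1.2 kg: 130 (its x) by 80 (its y) by 50 mm high. Origin: centre of its underside, z up. A red rocker switch sits on its top in a black frame 62 by 42 mm, 55 mm above the bench; the rocker's pivot line runs along the box's y at x = -20 mm, 62 mm above the bench
- rocker_press (a point): point on the top face of the rocker's raised, white-marked half (the half towards the box's +x), 16 mm from the pivot line; moves with the rocker: 68 mm above the bench when off, 62 mm when fully over. Each half is 25 mm long and 30 mm wide; the raised one has a white patch 12 mm wide on its top and outer end
- rocker (a joint): rocker angle, rad: 0 (up to 0.04 at the start) = off, white-marked half raised by 0.4 rad and the other half level; 0.4 = fully over, white-marked half pressed level. It takes about 3 N straight down at rocker_press and stays where it is left
- blue_pedal: blue guitar pedal, loose on the bench, 0.5 kg: a box 118 (its x) by 72 (its y) by 45 mm high on rubber feet. Origin: centre of its underside, z up. Its round steel foot switch stands on the top at x = -30 mm; two black knobs 12 mm high stand at x = +36 mm, y = +/-20 mm. To be switched on second.
- blue_switch_top (a point): centre of the top face of the blue pedal's round steel foot switch (22 mm across); 57 mm above the bench while the switch is out, 51 mm when it is fully in
- blue_switch (a joint): travel of the blue pedal's foot switch, m: 0 (up to 0.0008 at the start) = out, 0.006 = fully in against its stop. It is pushed straight down, with about 2.5 N all the way, and stays where it is left: it does not spring back
- yellow_pedal: yellow guitar pedal, loose on the bench, 0.5 kg: a box 118 (its x) by 72 (its y) by 45 mm high on rubber feet. Origin: centre of its underside, z up. Its round steel foot switch stands on the top at x = -30 mm; two black knobs 12 mm high stand at x = +36 mm, y = +/-20 mm. To be switched on last.
- yellow_switch_top (a point): centre of the top face of the yellow pedal's round steel foot switch (22 mm across); 57 mm above the bench while the switch is out, 51 mm when it is fully in
- yellow_switch (a joint): travel of the yellow pedal's foot switch, m: 0 (up to 0.0008 at the start) = out, 0.006 = fully in against its stop. It is pushed straight down, with about 2.5 N all the way, and stays where it is left: it does not spring back
- green_pedal: green guitar pedal, loose on the bench, 0.5 kg: a box 118 (its x) by 72 (its y) by 45 mm high on rubber feet. Origin: centre of its underside, z up. Its round steel foot switch stands on the top at x = -30 mm; two black knobs 12 mm high stand at x = +36 mm, y = +/-20 mm. Stays off.
- green_switch (a joint): travel of the green pedal's foot switch, m: 0 (up to 0.0008 at the start) = out, 0.006 = fully in against its stop. It is pushed straight down, with about 2.5 N all the way, and stays where it is left: it does not spring back
- string_pack: standing cardboard pack of guitar strings with a yellow band, loose, 30 (its x) by 90 (its y) by 90 mm high; origin: centre of its underside; to be left alone
- cup: white open plastic cup, loose, 72 mm across, 95 mm high; origin: centre of its underside; to be left alone
Not all that is in view belongs to the job. What is shaped like the green_pedal but purple is not meant.

How it is judged:
On the way, in this order (a step that is already met when the one before it is completed fails the run):
1. the power box's rocker is pushed fully over (value of joint rocker above 0.32 rad), for 0.1 s.
2. the blue pedal's switch is pressed fully in (value of joint blue_switch above 0.0047 m), for 0.1 s.
3. the yellow pedal's switch is pressed fully in (value of joint yellow_switch above 0.0047 m), for 0.1 s.
At the end, for the whole second after the job is handed in: The rocker is over (at least 0.32 of 0.4 rad), the blue and yellow switches are in (at least 4.7 of 6 mm), the green switch is out (under 2 mm), and the power box, pedals, string pack and cup stand upright (within 0.1 rad), at rest, within 25 mm of where they began (value of joint rocker above 0.32 rad and value of joint each of blue_switch, yellow_switch above 0.0047 m and value of joint green_switch below 0.002 m and distance of each of blue_pedal, yellow_pedal, green_pedal, power_box, string_pack, cup from where it was at the start of the episode below 0.025 m and angle between each of blue_pedal, yellow_pedal, green_pedal, power_box, string_pack, cup's own z axis and vertical below 0.1 rad and linear speed of each of blue_pedal, yellow_pedal, green_pedal, power_box, string_pack, cup below 0.02 m/s); the robot touches nothing.
It fails at once if the blue or yellow switch is pressed before the power rocker is over (value of joint rocker below 0.28 rad and value of joint any of blue_switch, yellow_switch above 0.003 m).
It fails at once if the yellow switch is pressed before the blue one is in (value of joint yellow_switch above 0.003 m and value of joint blue_switch below 0.0042 m).
It fails at once if the green pedal's switch is pressed (value of joint green_switch above 0.003 m).
It fails at once if something is lifted (15 mm or more off the bench) (height (world z) of any of blue_pedal, yellow_pedal, green_pedal, power_box, string_pack, cup above 0.015 m).
It fails at once if something is shoved 25 mm or more, or tipped by 0.3 rad (distance of any of blue_pedal, yellow_pedal, green_pedal, power_box, string_pack, cup from where it was at the start of the episode above 0.025 m or angle between any of blue_pedal, yellow_pedal, green_pedal, power_box, string_pack, cup's own z axis and vertical above 0.3 rad).
It also fails if it takes over 42 s, if anything falls off the work surface, if the arm or the gripper's body presses on something with over 40 N, if the wrist force passes 120 N, or if a joint passes its speed limit or range.

## Working session

There is one attempt and no reset: what is moved stays moved. The work goes in short steps, Python scripts to look and compute and a tool call to move; the robot and the scene stay as the last step left them, time stands still between calls to the robot, and variables do not carry over. Pictures are saved under pics/ and viewed, at most 10 in all, crops included, and the job is handed in when it is done.

Besides the shell and the picture viewer there is one more tool, called after ">>>" by a JSON object that holds its "fn" and its "kwargs". carry_out: Moves the arm, as the interface text tells. Its arguments: {"type":"object","properties":{"plan":{"type":"array","items":{"type":"array","items":{"type":"number"}}}},"required":["plan"]}

```bash
mkdir -p pics
cat > h.py <<'E'
from rig import *
import numpy as np, cv2
def grab(n):
    c=camera(n); return c
def world(c,u,v):  # from depth, fixed cams
    z=float(c["range_z"][int(v),int(u)]); K=c["K"]
    p=np.array([(u-K[0,2])*z/K[0,0],(v-K[1,2])*z/K[1,1],z,1])
    return (np.linalg.inv(c["extrinsics"])@p)[:3]
def onplane(c,u,v,h):
    K=c["K"];E=np.linalg.inv(c["extrinsics"]); d=E[:3,:3]@np.array([(u-K[0,2])/K[0,0],(v-K[1,2])/K[1,1],1]); o=E[:3,3]
    return o+d*(h-o[2])/d[2]
E
python3 - <<'E'
from h import *
for n in("top","scene"):
    c=grab(n); cv2.imwrite(f"pics/{n}0.png",c["image"]); np.savez(f"{n}0.npz",**c)
s=read_state(); print(s)
E
```

```text
{'clock': 0.1, 'joints': array([ 1.12570385e+00,  3.79332144e-01,  1.73468757e+00, -4.59010424e-05,
        1.02846770e+00, -3.33064142e-02]), 'qd': array([ 0.00097981, -0.0009402 , -0.00160174,  0.00151236, -0.00223349,
        0.00202355]), 'joint_efforts': array([-1.11793208e-03, -7.65049481e+01, -4.35295486e+01,  6.51206193e-02,
        3.98313731e-02, -7.82344250e-05]), 'eef_pos': array([0.28005205, 0.64118407, 0.21338785]), 'tool_rot': array([ 2.04429785e-01,  9.78881128e-01, -4.39296152e-04, -8.69024762e-05]), 'contact_force': array([-0.1646797 , -0.39135718,  0.18871981]), 'wrist_torque': array([-0.04269178,  0.0228799 ,  0.04019351]), 'gripper_force': 0.0, 'grip_width': 0.09162376708516057}
```

View pics/top0.png

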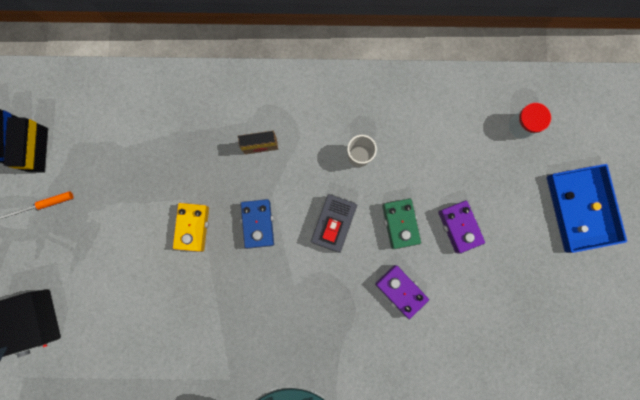

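View pics/scene0.png

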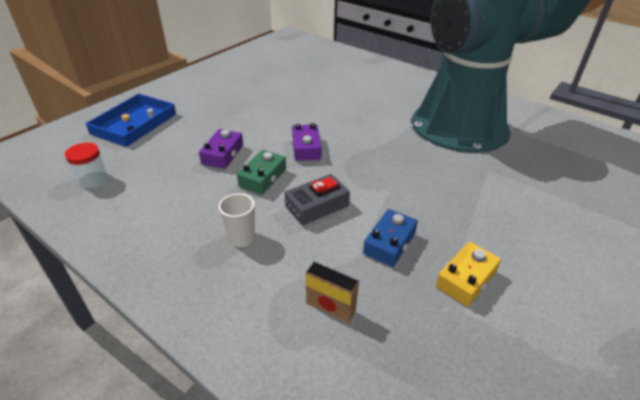

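The top view shows the yellow switch at about (187,239), the blue one at (257,235), the rocker at (333,230) with its white mark near (333,224), and the green one at (406,235). The scene view agrees. Next I measure them.

Run:
```python
from h import *
c=dict(np.load("top0.npz")); im=c["image"].astype(int); b,g,r=im[...,0],im[...,1],im[...,2]
print("K",c["K"][0,0],"campos",np.linalg.inv(c["extrinsics"])[:3,3])
box=lambda x0,x1,y0,y1:np.s_[y0:y1,x0:x1]
def cen(m,x0,x1,y0,y1):
    ys,xs=np.nonzero(m[y0:y1,x0:x1]); return xs.mean()+x0,ys.mean()+y0,len(xs)
grey=(im.max(2)-im.min(2)<40)&(im.min(2)>120)
for n,w,h in(("yel",(179,196,231,247),.057),("blue",(250,265,228,243),.057),("green",(398,414,228,243),.057),):
    u,v,k=cen(grey,*w); print(n,u,v,k,onplane(c,u,v,h).round(4),world(c,u,v).round(4))
red=(r>150)&(g<80)&(b<80)
u,v,k=cen(red,315,350,210,250); print("red",u,v,k,onplane(c,u,v,.064).round(4))
u,v,k=cen(grey,325,342,215,235); print("white",u,v,k,onplane(c,u,v,.068).round(4),world(c,u,v).round(4))
hsv=cv2.cvtColor(c["image"],cv2.COLOR_BGR2HSV);H,S,V=hsv[...,0],hsv[...,1],hsv[...,2]
ms={"yel":((H>18)&(H<32)&(S>150),(165,220,195,260)),"blue":((H>100)&(H<120)&(S>130),(235,280,195,255)),"box":((V<110)|red,(305,360,190,255)),"pack":((S>60)|(V<90),(230,285,125,160))}
for n,(m,(x0,x1,y0,y1)) in ms.items():
    q=np.zeros(m.shape,np.uint8); q[y0:y1,x0:x1]=m[y0:y1,x0:x1]
    cs=max(cv2.findContours(q,0,2)[0],key=cv2.contourArea); rc=cv2.boxPoints(cv2.minAreaRect(cs))
    P=np.array([onplane(c,*p,.045)[:2] for p in rc]); print(n,P.round(3).tolist(),np.linalg.norm(P[1]-P[0]),np.linalg.norm(P[2]-P[1]))
p=c["image"][190:260,295:425]; p=cv2.resize(p,None,fx=6,fy=6,interpolation=2); cv2.imwrite("pics/crop.png",p)
s=read_state()
from scipy.spatial.transform import Rotation as R
print(R.from_quat(s["tool_rot"]).as_matrix().round(3))
```

```text
K 476.85117440990143 campos [ 0.48170105 -0.06112048  1.2398974 ]
yel 186.25 238.4 60 [0.5086 0.2659 0.057 ] [0.5086 0.2657 0.0578]
blue 257.0 234.89830508474577 59 [0.5194 0.0912 0.057 ] [0.5194 0.0914 0.0554]
green 406.0 234.5737704918033 61 [ 0.5246 -0.2777  0.057 ] [ 0.5246 -0.2776  0.0572]
red 330.6755319148936 231.48936170212767 188 [ 0.5297 -0.0909  0.064 ]
white 333.1111111111111 225.0 18 [ 0.5456 -0.0967  0.068 ] [ 0.5455 -0.0966  0.0697]
yel [[0.483, 0.304], [0.601, 0.295], [0.593, 0.216], [0.475, 0.226]] 0.11796955804082346 0.0793149423093402
blue [[0.602, 0.136], [0.61, 0.066], [0.496, 0.052], [0.488, 0.122]] 0.07132640015179326 0.1151660121849117
box [[0.502, -0.008], [0.639, -0.054], [0.603, -0.158], [0.467, -0.111]] 0.14449617100887677 0.1106231197019067
pack [[0.772, 0.156], [0.788, 0.053], [0.739, 0.046], [0.723, 0.148]] 0.10364957103254674 0.04938870901335989
[[-0.916  0.4   -0.   ]
 [ 0.4    0.916 -0.001]
 [-0.    -0.001 -1.   ]]
```

View pics/crop.png

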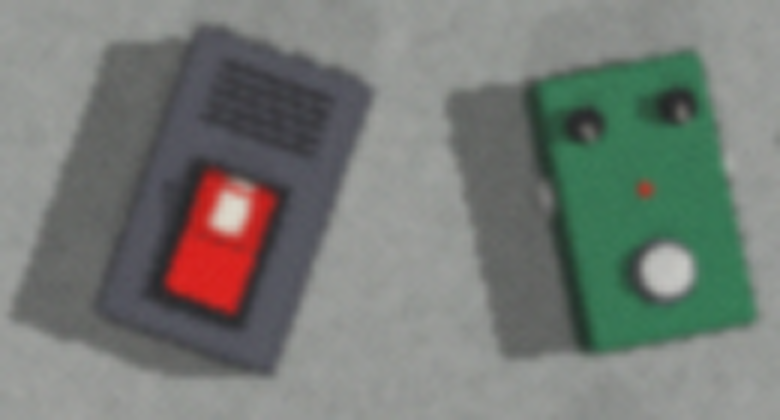

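The crop shows the white half on the far side (+x), with the pivot crease at image pixel (331.7,230.5). The box's x axis points at about -19° in world. I'll press at about (0.551,-0.0995) with shut fingers and the tool x axis along the box axis.

>>> {"fn": "carry_out", "kwargs": {"plan": [[-545,-570,0,0,0,-4,0],[-545,-570,0,0,0,-4,0],[-545,-570,0,0,0,-4,0],[-545,-570,0,0,0,-4,0],[-545,-570,0,0,0,-4,0],[-545,-570,0,0,0,-4,0],[-545,-570,0,0,0,-4,0],[-545,-570,0,0,0,-4,0],[-545,-570,0,0,0,-4,0],[-545,-570,0,0,0,-4,0]]}}

```text
clock: 1.35
eef_pos: [0.4955, 0.0526, 0.214]
tool_rot: [0.17, 0.985, 0.0, 0.0]
contact_force: [0.8, 0.0, -0.7]
grip_width: 0.0006
gripper_force: 0.0
```

>>> {"fn": "carry_out", "kwargs": {"plan": [[-103,-125,0,0,0,0,0],[-103,-125,0,0,0,0,0],[-103,-125,0,0,0,0,0],[-103,-125,0,0,0,0,0],[-103,-125,0,0,0,0,0],[-103,-125,0,0,0,0,0]]}}

```text
clock: 2.1
eef_pos: [0.55, -0.0967, 0.2139]
tool_rot: [0.17, 0.986, 0.0, -0.0]
contact_force: [0.7, 0.2, -0.6]
grip_width: 0.0006
gripper_force: 0.0
```

```bash
cat >> h.py <<'E'
from scipy.spatial.transform import Rotation as R
def wplane(c,s,u,v,h):
    T=np.eye(4);T[:3,:3]=R.from_quat(s["tool_rot"]).as_matrix();T[:3,3]=s["eef_pos"]
    return onplane({"K":c["K"],"extrinsics":np.linalg.inv(T@c["T_tool_cam"])},u,v,h)
def delta(s,p): # world target -> tool shift, mm
    return (R.from_quat(s["tool_rot"]).as_matrix().T@(np.array(p)-s["eef_pos"])*1000).round(1)
E
python3 - <<'E'
from h import *
s=read_state(); c=camera("wrist"); np.savez("w1.npz",**c); cv2.imwrite("pics/w1.png",c["image"])
print(s["eef_pos"],s["contact_force"],c["T_tool_cam"].round(3).tolist(),delta(s,[.551,-.0995,.21]))
im=c["image"].astype(int); b,g,r=im[...,0],im[...,1],im[...,2]
red=((r>120)&(g<80)&(b<80)).astype(np.uint8)
for k in cv2.findContours(red,0,2)[0]:
    if cv2.contourArea(k)>150: print("red",[ (p.round(0).tolist(),wplane(c,s,*p,.062).round(4).tolist()) for p in cv2.boxPoints(cv2.minAreaRect(k))])
E
```

```text
[ 0.5499539  -0.09669208  0.21386879] [ 0.69425689  0.16605708 -0.56082104] [[0.0, -0.972, -0.234, 0.065], [1.0, 0.0, 0.001, 0.001], [-0.001, -0.234, 0.972, -0.172], [0.0, 0.0, 0.0, 1.0]] [-1.9 -2.3  3.9]
red [([304.0, 150.0], [0.5063, -0.0994, 0.062]), ([331.0, 150.0], [0.5164, -0.0709, 0.062]), ([331.0, 195.0], [0.5654, -0.0878, 0.062]), ([304.0, 195.0], [0.5549, -0.1174, 0.062])]
```

View pics/w1.png

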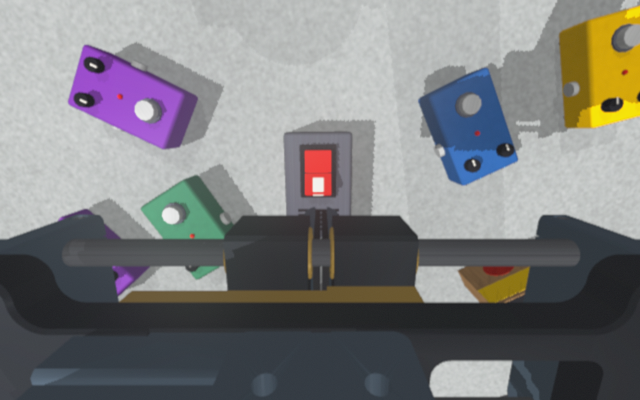

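In the wrist view the rocker is at (317,172), aligned with the tool and with its white end nearest the fingers. The blue switch is at (469,104). The rocker position agrees with the top view to within 3 mm, so I descend.

>>> {"fn": "carry_out", "kwargs": {"plan": [[-3.5,-2,50,0,0,0,0],[-3.5,-2,100,0,0,0,0],[-3.5,-2,130,0,0,0,0],[-3.5,-2,138,0,0,0,0],[-3.5,-2,142,0,0,0,0],[-3.5,-2,146,0,0,0,0],[-3.5,-2,149,0,0,0,0],[-3.5,-2,151,0,0,0,0],[-3.5,-2,151,0,0,0,0]]}}

```text
clock: 3.28
eef_pos: [0.553, -0.1007, 0.063]
tool_rot: [0.17, 0.985, -0.0, 0.0]
contact_force: [1.3, 0.7, 1.9]
grip_width: 0.0008
gripper_force: 1.0
```

>>> {"fn": "carry_out", "kwargs": {"plan": [[0,0,1,0,0,0,0],[0,0,1.5,0,0,0,0],[0,0,1.5,0,0,0,0]]}}

```text
clock: 3.65
eef_pos: [0.5531, -0.1008, 0.0621]
tool_rot: [0.17, 0.985, -0.0, 0.0]
contact_force: [-2.4, 0.7, 14.2]
grip_width: 0.0005
gripper_force: 7.0
```

The force rose to 14 N at the stop, so the rocker is fully over. I'll lift, go above the blue switch and check.

>>> {"fn": "carry_out", "kwargs": {"plan": [[0,0,-60,0,0,0,0],[0,0,-120,0,0,0,0],[30,55,-148,0,0,0,0],[65,115,-148,0,0,0,0],[96,169,-148,0,0,0,0],[96,169,-148,0,0,0,0],[96,169,-148,0,0,0,0],[96,169,-148,0,0,0,0]]}}

```text
clock: 4.65
eef_pos: [0.5193, 0.0896, 0.2092]
tool_rot: [0.171, 0.985, -0.0, -0.0]
contact_force: [-0.8, -0.1, 0.7]
grip_width: 0.0005
gripper_force: 0.0
```

Run:
```python
from h import *
s=read_state(); c=camera("wrist"); cv2.imwrite("pics/w2.png",c["image"]); np.savez("w2.npz",**c)
print(s["eef_pos"],s["contact_force"],delta(s,[.5194,.0912,.057]))
im=c["image"].astype(int); m=((im.max(2)-im.min(2)<40)&(im.min(2)>95)).astype(np.uint8)
for k in cv2.findContours(m[:220],1,2)[0]:
    if 150<cv2.contourArea(k)<1200:
        (u,v),r=cv2.minEnclosingCircle(k)
        print(u,v,r,cv2.contourArea(k),wplane(c,s,u,v,.057).round(4))
```

```text
[0.51931889 0.08960677 0.2092316 ] [-0.83928569 -0.10560582  0.67981621] [  0.4   1.6 152.2]
15.0 193.0 13.928488731384277 377.5 [ 0.4092 -0.2468  0.057 ]
320.8809509277344 184.62698364257812 10.967339515686035 316.0 [0.5193 0.0915 0.057 ]
466.0 124.5 10.735555648803711 305.5 [0.5095 0.2644 0.057 ]
```

View pics/w2.png

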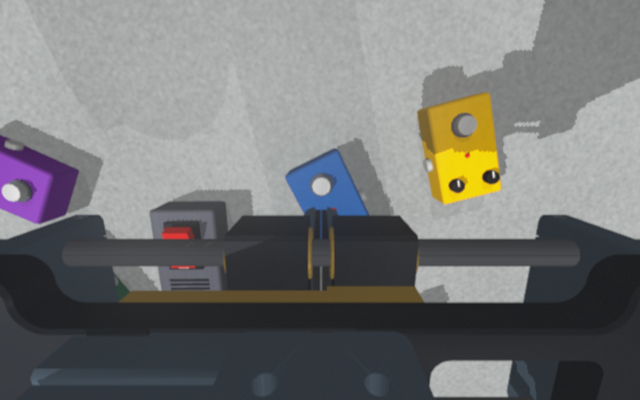

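The wrist view shows the rocker at (178,240) flipped, its near half now raised. The blue switch at (321,185) gives (0.519,0.0915) and the yellow one at (466,124) gives (0.5095,0.265), both matching the top view. Pressing blue.

>>> {"fn": "carry_out", "kwargs": {"plan": [[0.5,1.5,55,0,0,0,0],[0.5,1.5,110,0,0,0,0],[0.5,1.5,140,0,0,0,0],[0.5,1.5,148,0,0,0,0],[0.5,1.5,151,0,0,0,0],[0.5,1.5,154,0,0,0,0],[0.5,1.5,156,0,0,0,0],[0.5,1.5,157.5,0,0,0,0],[0.5,1.5,157.5,0,0,0,0]]}}

```text
clock: 5.82
eef_pos: [0.5196, 0.0924, 0.0523]
tool_rot: [0.17, 0.985, 0.0, 0.0]
contact_force: [1.2, -0.9, 2.3]
grip_width: 0.0005
gripper_force: 1.2
```

>>> {"fn": "carry_out", "kwargs": {"plan": [[0,0,1,0,0,0,0],[0,0,2,0,0,0,0],[0,0,2,0,0,0,0]]}}

```text
clock: 6.2
eef_pos: [0.5196, 0.0924, 0.051]
tool_rot: [0.17, 0.985, 0.0, 0.0]
contact_force: [-5.9, -0.8, 25.9]
grip_width: 0.0004
gripper_force: 12.4
```

Blue is on its stop. Moving to yellow.

>>> {"fn": "carry_out", "kwargs": {"plan": [[0,0,-60,0,0,0,0],[0,0,-100,0,0,0,0],[25,55,-120,0,0,0,0],[45,110,-120,0,0,0,0],[68,159,-120,0,0,0,0],[68,159,-120,0,0,0,0],[68,159,-120,0,0,0,0],[68,159,-120,0,0,0,0]]}}

```text
clock: 7.2
eef_pos: [0.5084, 0.2638, 0.1697]
tool_rot: [0.171, 0.985, -0.0, -0.0]
contact_force: [0.3, 0.5, -0.5]
grip_width: 0.0004
gripper_force: 0.0
```

Run:
```python
from h import *
s=read_state(); c=camera("wrist"); cv2.imwrite("pics/w3.png",c["image"])
print(s["eef_pos"],s["contact_force"],delta(s,[.509,.2653,.051]))
im=c["image"].astype(int); m=((im.max(2)-im.min(2)<40)&(im.min(2)>95)).astype(np.uint8)
for k in cv2.findContours(m[:220],1,2)[0]:
    if 150<cv2.contourArea(k)<1200:
        (u,v),r=cv2.minEnclosingCircle(k)
        print(u,v,r,wplane(c,s,u,v,.057).round(4),c["range_z"][int(v),int(u)])
```

```text
[0.50838628 0.26376783 0.16971916] [ 0.26818439  0.49549894 -0.5223241 ] [-1.000e-01  1.700e+00  1.187e+02]
321.47760009765625 191.7462615966797 12.240612030029297 [0.5081 0.2663 0.057 ] 0.29033297
```

View pics/w3.png

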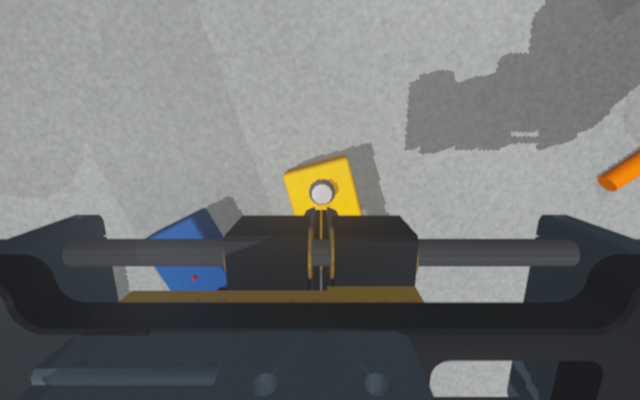

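The yellow switch is at (321,192) in the wrist view, giving (0.508,0.266). That means a 2 mm correction in y, then the press.

>>> {"fn": "carry_out", "kwargs": {"plan": [[0,2,55,0,0,0,0],[0,2,95,0,0,0,0],[0,2,108,0,0,0,0],[0,2,111,0,0,0,0],[0,2,114,0,0,0,0],[0,2,116.5,0,0,0,0],[0,2,118.5,0,0,0,0],[0,2,120,0,0,0,0],[0,2,120,0,0,0,0]]}}

```text
clock: 8.38
eef_pos: [0.5098, 0.2671, 0.0511]
tool_rot: [0.17, 0.985, 0.0, 0.0]
contact_force: [-3.2, -3.0, 17.7]
grip_width: 0.0004
gripper_force: 8.7
```

Yellow is on its stop as well. I'll retract clear and verify.

>>> {"fn": "carry_out", "kwargs": {"plan": [[0,0,-60,0,0,0,0],[0,0,-120,0,0,0,0],[40,40,-160,0,0,0,0],[80,80,-160,0,0,0,0],[120,120,-160,0,0,0,0],[160,160,-160,0,0,0,0],[180,180,-160,0,0,0,0],[180,180,-160,0,0,0,0],[180,180,-160,0,0,0,0]]}}

```text
clock: 9.5
eef_pos: [0.3999, 0.496, 0.2097]
tool_rot: [0.17, 0.985, -0.0, -0.0]
contact_force: [0.2, -0.3, 0.0]
grip_width: 0.0002
gripper_force: 0.0
```

Run:
```python
from h import *
print(read_state()["eef_pos"])
a=dict(np.load("top0.npz")); c=camera("top"); d=camera("scene")
for n,u,v in(("yel",186,238),("blue",257,235),("green",406,235),("white",333,224),("white_end",334,221),("low",329,238)):
    f=lambda k:round(float(np.median(k["range_z"][v-1:v+2,u-1:u+2]))*1000,1)
    print(n,f(a),f(c))
v=np.vstack([c["image"][100:260,150:430],d["image"][110:270,230:510]]); cv2.imwrite("pics/end.png",cv2.resize(v,None,fx=1.8,fy=1.8,interpolation=2))
```

```text
[0.39991462 0.49602901 0.20969783]
yel 1178.5 1184.4
blue 1181.4 1185.1
green 1181.1 1181.1
white 1171.9 1177.2
white_end 1171.2 1178.4
low 1176.5 1165.0
```

View pics/end.png

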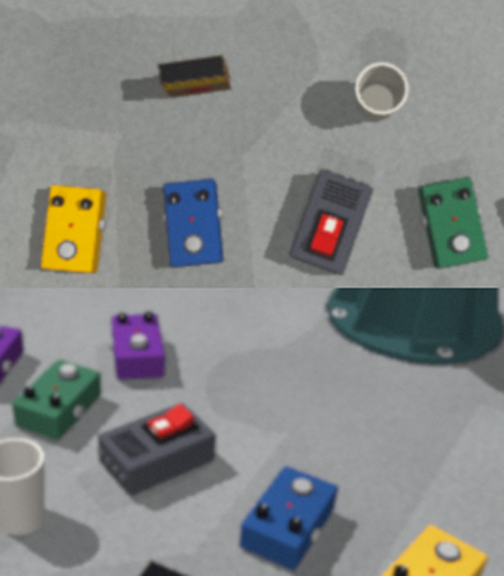

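The final views show the rocker over, the blue and yellow switches down, the green one unchanged and everything in place. Handing in.

```bash
python3 -c "
from rig import *
print(finish_job())"
```

```text
the job is handed in; nothing more can be done
None
```

I pressed the rocker fully over, then the blue switch, then the yellow one, each down to its stop; green stayed off, nothing was visibly moved, the hand finished clear, and the job is handed in (no verdict came back).

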